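Pack, hasp and clip the bento box

ROBOT

A 7-joint arm with a two-finger parallel gripper is mounted at the origin on the work surface. World frame = base frame: x ahead of the robot, y to its left, z up, the work surface at z = 0. Lengths are in m, angles in rad, forces in N, time in s.
With the tool pointing down it reaches from about 0.425 to 0.825 m from the base axis. Payload 3.6 kg.
Tool frame: the origin (TCP) lies where the fingers leave the gripper's body, on its centre line; the fingertips stand 73 mm ahead of it and the grasp point (between the pads) lies 54 mm ahead of it; x points along the fingers, y is the direction in which the jaws open and shut, and the axes are right-handed (so a half turn about x gives the same grasp; the last joint's range is limited). The gripper opens to 85 mm and grips with 20 to 120 N. Pads are 22 mm wide; open, the fingers measure 114 mm over their backs; the gripper's body (76 mm by 85 mm) begins 54 mm behind the grasp point. The pads swing forward as they close: fully open they stand 13 mm farther back than shut.
Start: joints at [1.177, 0.615, -0.013, 1.423, 0.008, 1.103, -0.04], TCP at [0.234, -0.606, 0.304] pointing down, gripper open.
Joint ranges: [-3.12, 3.12], [-0.3, 2.06], [-1.34, 1.32], [0.26, 2.42], [-1.36, 4.5], [0.01, 1.98], [-2.84, 2.84]. Speed limits (rad/s): [2.79, 2.79, 3.14, 3.14, 3.14, 3.14, 3.14].

INTERFACE

Orientations are given as a unit quaternion [x, y, z, w].
In Python, from station import arm, snapshot, camera_info, ticket gives the robot as it stands. Calls block until the motion is done:
- arm.movep(position, orientation): joint-space move of the TCP to a pose.
- arm.line_to(position, velocity=0.15, ori=None): straight line of the TCP; ori=None keeps the orientation; velocity is the mean speed in m/s.
- arm.move_j(angles): joint-space move.
- arm.move_gripper(opening, effort=None): opening from 0.0 (shut) to 1.0 (fully open); effort is the grip in N (None keeps the last); returns when the fingers have stopped.
- arm.pause(seconds).
- arm.ik(position, orientation): joint angles nearest the present ones, or None.
- snapshot(name): name is "scene" or "side" or "wrist"; returns the picture (420x560x3 uint8, blue, green, red); there is no depth.
- camera_info(name): a dict with "fx", "fy", "cx", "cy" (pixels), "R" (3x3) and "t" (3): a world point X has camera coordinates R X + t; the wrist camera has in their place "T_tool_cam" (4x4, takes a point from camera to tool coordinates, whose origin is the TCP and whose axes are the tool frame's). Camera axes: x right, y down, z forward; pixel columns grow to the right and rows downward; lengths in m; the calibration is good to about 2 mm. The wrist camera is an equidistant fisheye: a pixel r from the principal point sees the ray r / f radians off the axis. A picture is of the moment at which its call begins: read the wrist's pose just before it. camera_info takes no time and is no camera call.
A pose or a line that the arm cannot do raises arm.MotionError and nothing moves.
- ticket.finish_job(): hands the job in, once; it reports no verdict.
Readings, each from a call of its own:
- arm.read_time(): time.
- arm.read_joint_positions(): joint angles.
- arm.read_dq(): joint speeds.
- arm.read_effort(): joint torques, N m.
- arm.read_tool_pos(): TCP position.
- arm.read_eef_rot(): TCP orientation.
- arm.read_ft_force(): force on the tool from outside, world axes, zero at the start.
- arm.read_wrist_torque(): the same for the moment, N m.
- arm.read_opening(): opening from 0.0 (shut) to 1.0 (fully open).
Only numpy, scipy, OpenCV 4.12 (cv2) and the standard library are available. Lean on these libraries where they do the work, as an engineer would, in place of code of your own. Each camera call takes 0.05 s, during which the arm holds its last target. There are 200 camera calls.

TASK

Pack the square cedar bento box: slide its lid open, set every lidded steel pot that is out upright on the floor of the box, one to a compartment, and slide the lid fully shut. Then swing the hinged hasp plate down flat over the post on the lid, and only then clip the sprung clamp onto the post above the plate, so that its jaws grip the post by themselves. Leave the food jar, the pickle dish and the rice scoop where they stand.

Things in the scene. Friction and masses are not known exactly. Their poses are not given: they have to be found in the camera images.
- box: cedar bento box, fixed to the ledge; 166 x 166 mm outside, 70 mm high, walls 7 mm, floor 7 mm thick. Origin: centre of its underside; z up, y is the way the lid slides open, the hasp hinges at its -y end. Two crossed dividers (5 mm thick, top 35 mm above the underside) make four compartments of 73 x 73 mm with centres at x, y = +-39 mm
- lid (a joint): travel of the sliding lid, m, along the box's +y: 0 fully shut (at a stop), 0.158 fully open; starts partly open; about 2.5 N of friction, stays where left. A cedar board 152 (x) x 160 (y) x 8 mm, centred on the box when shut, underside 70 and top 78 mm above the box's underside; from 0.15 all compartments are uncovered
- post_top (a point): centre of the top of the round steel post that stands upright on the lid and moves with it: 14 mm diameter, 62 mm tall (top 140 mm above the box's underside), on the lid's middle line, 38 mm to the -y side of the lid's centre. It also serves as the lid's handle. Same axes as the box
- hasp (a joint): angle of the steel hasp plate, rad: 0 flat over the lid (closed, on its stop), pi/2 upright, up to 2.5 leaning out to the box's -y side; starts open. Stiff hinge (0.06 N m friction, more than its weight): stays where left. Plate 64 mm wide (x), 85 mm long, 4 mm thick; a 24 mm wide slot 28 to 62 mm from the hinge takes the lid's post when lid and hasp are shut
- hasp_hinge (a point): middle of the hasp's hinge line, which runs along the box's x: at x = 0, y = -83 mm, 84 mm above the box's underside. When closed the plate lies from here along the box's +y, its top face 86 mm above the box's underside
- hasp_tip (a point): middle of the free edge of the hasp plate, 85 mm from the hinge
- clip: dark steel sprung clamp of two arms, 106 mm long, 22 mm thick, 70 g, loose, lying on its side. Origin on the pivot axis at the underside; z along the pivot (up), x to the jaws, whose tips lie at x = +47 mm. The handles spread towards -x and end at x = -59 mm; squeezed along y with 5 to 13 N at x = -46 mm, where they are 46 mm wide outside at rest, 23 mm at 0.5 rad of opening
- clip_arm (a joint): angle between the clamp's arms, rad: 0 at rest (sprung shut), 0.6 fully open; about 0.15 gripping the post
- clip_jaw (a point): seat between the clamp's jaws, where the post's axis should come: x = 26 mm, y = 0, z = 11 mm in the clamp's frame. The jaws' straight inner faces (10 mm apart at rest) run from x = 7 to 41 mm; hooks at the tips (2 mm apart at rest, 24 mm at 0.5 rad) keep the post from slipping out
- jar: stainless thermal food jar with black lid, 90 mm diameter, 115 mm tall, a bystander; origin under its centre
- dish: white ceramic pickle dish, 100 mm across, 30 mm tall, a bystander; origin under its centre
- scoop: green plastic rice scoop, 180 mm long, lying flat, a bystander; origin on its underside near the middle
- pot1: squat steel pot, 54 mm diameter, 36 mm tall, with a black knob on top (22 mm diameter, 20 mm tall, 56 mm over all), 80 to 170 g; origin at the centre of its underside, z up. Two to four pots are out, the others absent
- pot2: squat steel pot, 54 mm diameter, 36 mm tall, with a black knob on top (22 mm diameter, 20 mm tall, 56 mm over all), 80 to 170 g; origin at the centre of its underside, z up. Two to four pots are out, the others absent
- pot3: squat steel pot, 54 mm diameter, 36 mm tall, with a black knob on top (22 mm diameter, 20 mm tall, 56 mm over all), 80 to 170 g; origin at the centre of its underside, z up. Two to four pots are out, the others absent
- pot4: squat steel pot, 54 mm diameter, 36 mm tall, with a black knob on top (22 mm diameter, 20 mm tall, 56 mm over all), 80 to 170 g; origin at the centre of its underside, z up. Two to four pots are out, the others absent
Not all that is in view belongs to the job. What is shaped like the pot4 but green is not meant. Of the things shaped like the box, the wooden one is meant.

How it is judged:
On the way, in this order (a step that is already met when the one before it is completed fails the run):
1. every pot that is out stands upright on the floor of the box (x of pot1 in the frame of box between -0.072 and 0.072 m and y of pot1 in the frame of box between -0.072 and 0.072 m and z of pot1 in the frame of box between 0.002 and 0.016 m and angle between each of pot1, pot2, pot3, pot4's own z axis and vertical below 0.2 rad and x of pot2 in the frame of box between -0.072 and 0.072 m and y of pot2 in the frame of box between -0.072 and 0.072 m and z of pot2 in the frame of box between 0.002 and 0.016 m and x of pot3 in the frame of box between -0.072 and 0.072 m and y of pot3 in the frame of box between -0.072 and 0.072 m and z of pot3 in the frame of box between 0.002 and 0.016 m and x of pot4 in the frame of box between -0.072 and 0.072 m and y of pot4 in the frame of box between -0.072 and 0.072 m and z of pot4 in the frame of box between 0.002 and 0.016 m), for 0.2 s.
2. the lid is slid fully shut (value of joint lid below 0.006 m), for 0.2 s.
3. the hasp plate lies flat over the post, the lid still shut (value of joint lid below 0.006 m and value of joint hasp below 0.08 rad), for 0.2 s.
4. the clamp's jaws grip the post above the plate, let go by the fingers (all of step 3 and horizontal distance between clip_jaw and post_top below 0.016 m and value of joint clip_arm above 0.07 rad and z of clip_jaw in the frame of box between 0.092 and 0.142 m and contact force between the fingers and clip below 0.2 N), for 0.3 s.
At the end, for the whole second after the job is handed in: every pot present upright on the box floor (9 mm, 0.2 rad), lid within 6 mm of shut, hasp within 0.08 rad of flat, clamp let go and still, its arms held open over 0.07 rad with the post within 16 mm of the jaw seat, the seat 92 to 142 mm above the box underside (all of step 1 and all of step 4 and linear speed of clip below 0.03 m/s); the robot touches nothing.
It fails at once if the food jar, the pickle dish or the rice scoop is moved more than 30 mm (distance of any of jar, dish, scoop from where it was at the start of the episode above 0.03 m).
Of pot1, pot2, pot3, pot4 only 2 to 4 are there at a start; the rules pass over those that are not, and their reading is None.
At some moment in a run one of pot1, pot2, pot3, pot4, clip may be knocked a few centimetres aside while the robot is not near it.
Once in a run the grip may slacken for a moment while it holds something.
It also fails if it takes over 210 s, if anything falls off the work surface, if the arm or the gripper's body presses on something with over 40 N, if the wrist force passes 120 N, or if a joint passes its speed limit or range.

## Working session

There is one attempt and no reset: what is moved stays moved. The work goes in short steps, each a Python script; the robot and the scene stay as the last script left them, time stands still between calls to the robot, and variables do not carry over. Pictures are saved under pics/ and viewed, about 12 in all and at most 16, crops included, and the job is handed in when it is done.

```bash
ls; mkdir -p pics; python3 - <<'E'
from station import arm, snapshot, camera_info, ticket
import cv2
for n in ("scene","side","wrist"):
    im=snapshot(n); cv2.imwrite(f"pics/{n}0.png",im); print(n,camera_info(n))
print(arm.read_tool_pos(),arm.read_eef_rot(),arm.read_time(),arm.read_opening())
E
```

```text
pics
scene {'fx': 533.6216585444736, 'fy': 533.6216585444736, 'cx': 277.99121992672326, 'cy': 206.20294045319912, 'R': array([[ 0.76020825,  0.64960023,  0.01014708],
       [ 0.49491262, -0.56892226, -0.65680207],
       [-0.42088588,  0.50432827, -0.75399475]]), 't': array([-0.39351073, -0.14721177,  1.91667475])}
side {'fx': 430.0452891124066, 'fy': 430.0452891124066, 'cx': 281.72962822880237, 'cy': 201.9576783268056, 'R': array([[ 0.69161058, -0.72211947,  0.01477435],
       [-0.54264034, -0.53299665, -0.64919645],
       [ 0.47667207,  0.44097397, -0.76047728]]), 't': array([-0.3288793 ,  0.34920489,  1.15679491])}
wrist {'fx': 325.19226210127806, 'fy': 325.19226210127806, 'cx': 285.67256991776947, 'cy': 207.28481350390857, 'T_tool_cam': array([[-3.16206711e-04, -2.64726653e-01,  9.64323441e-01,
        -6.92289203e-02],
       [ 9.99999926e-01,  1.25550374e-04,  3.62371382e-04,
         1.21306807e-03],
       [-2.17000532e-04,  9.64323485e-01,  2.64726594e-01,
        -6.80357783e-02],
       [ 0.00000000e+00,  0.00000000e+00,  0.00000000e+00,
         1.00000000e+00]])}
[ 0.23356772 -0.60611515  0.30296576] [-0.69503919 -0.13002995  0.6953185  -0.12862704] 0.15 0.9999297115671008
```

View pics/scene0.png

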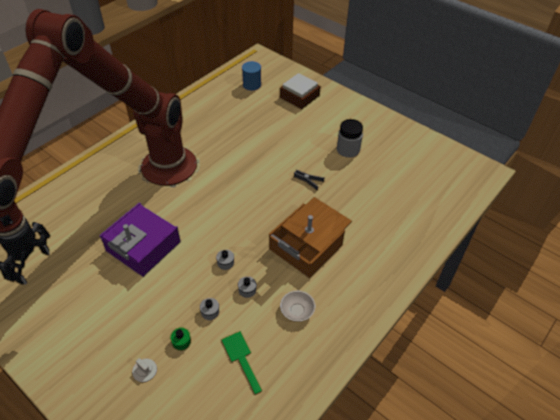

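View pics/side0.png

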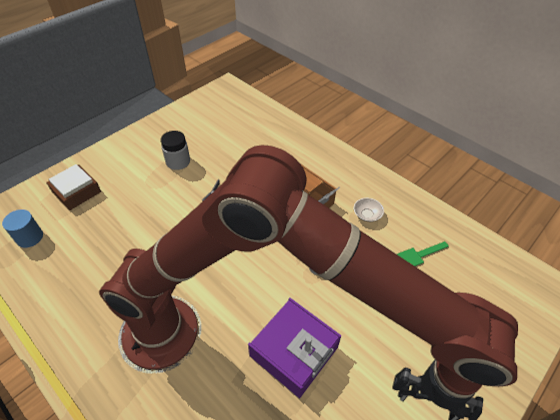

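The scene shows the cedar box at (310,237), the clamp at (310,179) and steel pots at (225,259), (247,287) and (208,308). The green decoy is at (180,338) and a white thing at (145,370). The side view is mostly blocked by the arm. Next I'll compute rough positions and zoom in.

```bash
cat > h.py <<'E'
from station import arm, snapshot, camera_info, ticket
import numpy as np, cv2
from scipy.spatial.transform import Rotation as Rot
def ray(cam,uv,pose=None):
    """origin, direction in world; pose=(p,q) of the tool for the wrist camera"""
    c=camera_info(cam); d=np.array([(uv[0]-c['cx'])/c['fx'],(uv[1]-c['cy'])/c['fy'],1.])
    if cam!='wrist': return -c['R'].T@c['t'], c['R'].T@d
    th=np.hypot(d[0],d[1]); s=np.sinc(th/np.pi); d=np.array([d[0]*s,d[1]*s,np.cos(th)])
    T=c['T_tool_cam']; R=Rot.from_quat(pose[1]).as_matrix()
    return R@T[:3,3]+pose[0], R@T[:3,:3]@d
def on_z(cam,uv,z,pose=None):
    o,d=ray(cam,uv,pose); return o+d*(z-o[2])/d[2]
def proj(cam,X,pose=None):
    c=camera_info(cam); X=np.asarray(X,float)
    if cam!='wrist':
        x=c['R']@X+c['t']; return np.array([c['cx']+c['fx']*x[0]/x[2],c['cy']+c['fy']*x[1]/x[2]])
    T=c['T_tool_cam']; R=Rot.from_quat(pose[1]).as_matrix()
    x=T[:3,:3].T@(R.T@(X-pose[0])-T[:3,3]); r=np.hypot(x[0],x[1]); th=np.arctan2(r,x[2])
    return np.array([c['cx'],c['cy']])+c['fx']*th*x[:2]/r
def down(yaw):
    """tool x down, tool y (jaw direction) at angle yaw in the world xy-plane"""
    x=np.array([0,0,-1.]); y=np.array([np.cos(yaw),np.sin(yaw),0]); return Rot.from_matrix(np.c_[x,y,np.cross(x,y)]).as_quat()
def pose(): return np.array(arm.read_tool_pos()),np.array(arm.read_eef_rot())
def shot(cam,name):
    p=pose(); im=snapshot(cam); cv2.imwrite(f'pics/{name}.png',im); np.savez(f'pics/{name}.npz',p=p[0],q=p[1]); return im,p
E
python3 - <<'E'
from h import *
im=cv2.imread('pics/scene0.png'); 
a=cv2.resize(im[160:390,120:370],None,fx=3.2,fy=2.6,interpolation=cv2.INTER_CUBIC)
a=cv2.resize(im[165:390,110:370],(800,600) if 0 else (int(260*2.66),int(225*2.66)),interpolation=cv2.INTER_CUBIC)
cv2.imwrite('pics/crop1.png',a)
for n,uv,z in [('box',(310,237),.08),('clip',(310,179),.01),('pA',(225,253),.056),('pB',(247,281),.056),('pC',(208,301),.056),('green',(180,332),.056),('white',(143,366),.03),('jar',(351,130),.115),('dish',(297,308),.03),('scoop',(240,360),0.01)]:
    X=on_z('scene',uv,z); print(n,X.round(3),np.hypot(*X[:2]).round(3))
print(Rot.from_quat(arm.read_eef_rot()).as_matrix().round(2))
E
```

```text
box [0.621 0.026 0.08 ] 0.622
clip [0.432 0.272 0.01 ] 0.511
pA [ 0.456 -0.173  0.056] 0.488
pB [ 0.573 -0.202  0.056] 0.608
pC [ 0.535 -0.322  0.056] 0.625
green [ 0.547 -0.438  0.056] 0.7
white [ 0.534 -0.559  0.03 ] 0.773
jar [0.451 0.472 0.115] 0.653
dish [ 0.728 -0.164  0.03 ] 0.747
scoop [ 0.706 -0.377  0.01 ] 0.8
[[-0.    0.36 -0.93]
 [ 0.   -0.93 -0.36]
 [-1.   -0.    0.  ]]
```

View pics/crop1.png

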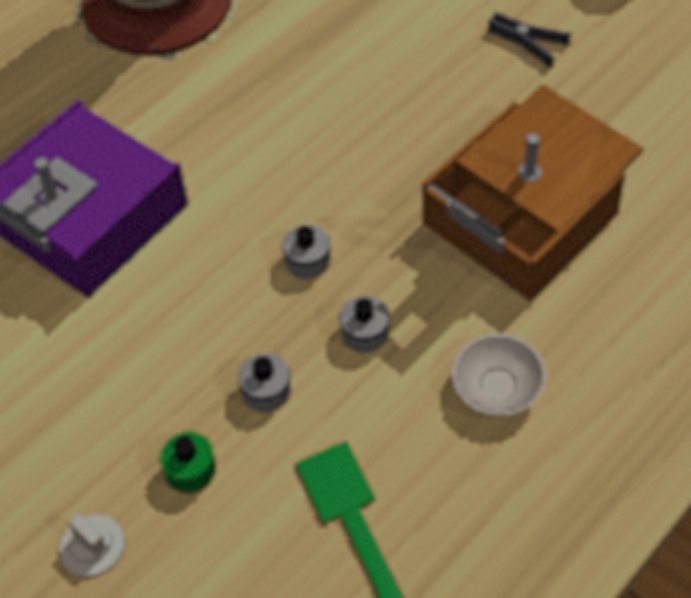

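Three steel pots, at crop positions (306,250), (364,323) and (264,382). The lid is partly open towards the upper right, and the hasp on the near (lower-left) side leans outwards. The clip's jaws look to point one way along its length; I'll check that in the wrist views.

```bash
python3 - <<'E'
from h import *
arm.move_gripper(1.0)
for i,(p,yaw) in enumerate([((0.48,-0.15,0.33),-1.57),((0.5,0.02,0.36),-1.57),((0.45,0.22,0.30),-1.2)]):
    for y in (yaw,yaw+np.pi):
        try: arm.movep(p,down(y)); break
        except arm.MotionError as e: print(i,y,e)
    im,ps=shot('wrist',f'w{i}'); print(i,ps[0].round(3),y,arm.read_time())
a=cv2.imread('pics/w0.png');b=cv2.imread('pics/w1.png')
cv2.imwrite('pics/w1x.png',cv2.resize(b,(800,600),interpolation=cv2.INTER_CUBIC))
E
```

```text
0 [ 0.48  -0.151  0.33 ] -1.57 2.3
1 [0.5   0.018 0.36 ] -1.57 3.0833
2 [0.451 0.218 0.3  ] -1.2 4.0
```

View pics/w1x.png

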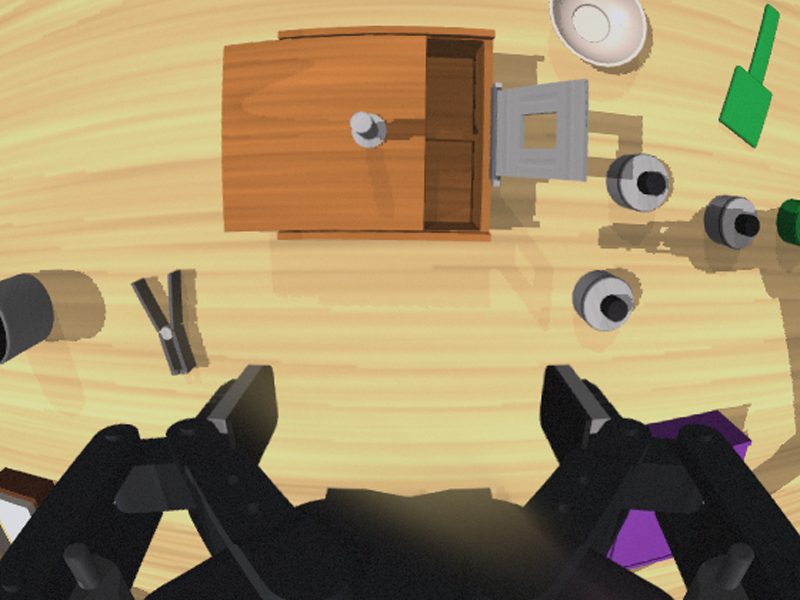

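View pics/w0.png

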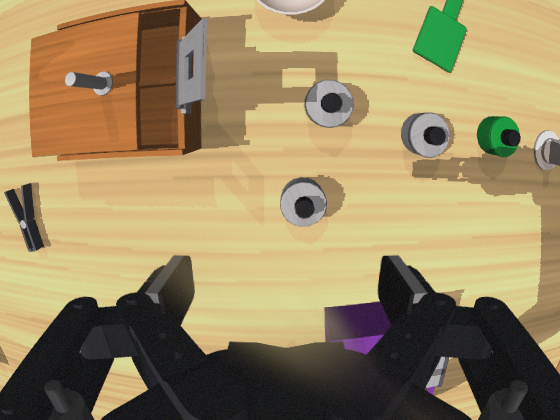

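View pics/w2.png

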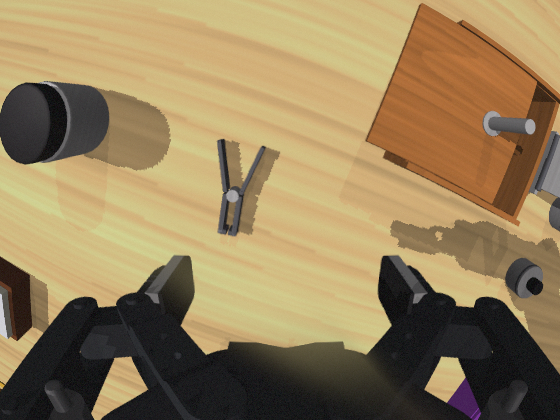

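In w1x, the box wall corners are about (279,32), (493,33), (490,239) and (278,238), the post top is (362,121) and the lid edge is at x≈426. Pot knobs are at (652,183), (746,224) and (614,308). In w2, the clip pivot is at (232,195), the jaw tips near (228,235) and the handle ends at (222,141) and (264,148). No pot is hidden anywhere else.

```bash
python3 - <<'E'
from h import *
L=lambda n:(lambda d:(d['p'],d['q']))(np.load(f'pics/{n}.npz'))
s=1/1.4286
P=L('w1'); f=lambda u,v,z: on_z('wrist',(u*s,v*s),z,P).round(4)
C=[f(279,32,.072),f(493,33,.072),f(490,239,.072),f(278,238,.072)]
print('corners',*C, 'mean',np.mean(C,0).round(4)); print([np.linalg.norm(C[i]-C[i-1]).round(3) for i in range(4)])
print('post top',f(362,121,.14),'lid edge',f(426,37,.078),f(426,231,.078), 'lid far',f(223,46,.078),f(223,231,.078))
print('hinge',f(496,85,.084),f(496,183,.084))
for n,uv in dict(B=(652,183),C=(746,224),A=(614,308)).items(): print(n,f(*uv,.056))
P=L('w0')
for n,uv in dict(B=(332,102),C=(435,135),A=(305,207)).items(): print('w0',n,on_z('wrist',uv,.056,P).round(4))
print('w0 post',on_z('wrist',(71,79),.14,P))
P=L('w2')
print('w2 post',on_z('wrist',(530,126),.14,P).round(4))
for n,uv,z in [('piv',(233,195),.022),('h1',(222,141),.022),('h2',(264,148),.022),('tip1',(223,233),.022),('tip2',(234,235),.022)]: print(n,on_z('wrist',uv,z,P).round(4))
P=L('w1'); print('piv w1',f(166,333,.022),'h',f(139,282,.022),f(176,271,.022),'tip',f(181,373,.022))
E
```

```text
corners [0.6841 0.1173 0.072 ] [ 0.68  -0.049  0.072] [ 0.5162 -0.0476  0.072 ] [0.5179 0.1198 0.072 ] mean [0.5996 0.0351 0.072 ]
[np.float64(0.166), np.float64(0.166), np.float64(0.164), np.float64(0.167)]
post top [0.5999 0.0448 0.14  ] lid edge [0.6726 0.003  0.078 ] [0.5228 0.0029 0.078 ] lid far [0.6761 0.1622 0.078 ] [0.5258 0.1646 0.078 ]
hinge [ 0.6348 -0.0485  0.084 ] [ 0.5604 -0.0489  0.084 ]
B [ 0.5678 -0.1969  0.056 ]
C [ 0.5383 -0.3146  0.056 ]
A [ 0.4541 -0.1687  0.056 ]
w0 B [ 0.5678 -0.2013  0.056 ]
w0 C [ 0.5378 -0.3209  0.056 ]
w0 A [ 0.454  -0.1739  0.056 ]
w0 post [0.59866134 0.04358101 0.14      ]
w2 post [0.6    0.0473 0.14  ]
piv [0.419  0.2656 0.022 ]
h1 [0.4712 0.2966 0.022 ]
h2 [0.4797 0.2513 0.022 ]
tip1 [0.3723 0.2624 0.022 ]
tip2 [0.3747 0.2497 0.022 ]
piv w1 [0.4172 0.2651 0.022 ] h [0.4714 0.2897 0.022 ] [0.4819 0.2431 0.022 ] tip [0.3728 0.2551 0.022 ]
```

Everything agrees with the given sizes. The box is at (0.5995, 0.035) with yaw about -0.016, and the lid is about 0.048 open. The post is at (0.600, 0.045) and the pots' knobs are consistent to 5 mm. Next I'll estimate the hasp angle, check IK, and open the lid.

```bash
cat >> h.py <<'E'
BOX=np.array([0.5995,0.0355]); BY=-0.016
def bx(x,y,z):
    c,s=np.cos(BY),np.sin(BY); return np.array([BOX[0]+c*x-s*y,BOX[1]+s*x+c*y,z])
def go(p,yaw,v=None):
    if v is None: arm.movep(list(p),down(yaw))
    else: arm.line_to(list(p),velocity=v,ori=down(yaw))
def F(): return np.round(arm.read_ft_force(),1)
E
python3 - <<'E'
from h import *
L=lambda n:(lambda d:(d['p'],d['q']))(np.load(f'pics/{n}.npz'))
a=on_z('wrist',(586/1.4286,130/1.4286),.15,L('w1'))
def tip(t): return bx(0,-.083+.085*np.cos(t),.084+.085*np.sin(t))
for t in np.arange(1.6,2.51,.15): print(t.round(2),proj('wrist',tip(t),L('w1'))*1.4286,proj('wrist',tip(t),L('w0')))
for n,p,y in [('post0',bx(0,.01,.175),0),('post0',bx(0,.01,.175),np.pi),('pots',(.454,-.17,.12),-1.57),('pots',(.454,-.17,.12),1.57),('clip',(.4635,.2715,.08),1.71),('clip',(.4635,.2715,.08),-1.43),('place',(.672,-.003,.2),1.57),('place',(.672,-.003,.2),-1.57)]:
    q=arm.ik(list(p),down(y)); print(n,y,None if q is None else np.round(q,2))
E
```

```text
1.6 [526.66765488 121.62332085] [146.78778463  59.62033105]
1.75 [547.32249984 123.65492667] [162.92196975  58.19826307]
1.9 [565.63878223 126.05331413] [179.84479941  57.47416207]
2.05 [581.02938437 128.63562095] [196.71802859  57.49571542]
2.2 [593.17395537 131.22822553] [212.7105977   58.22394451]
2.35 [601.98491497 133.68811123] [227.10953719  59.54662415]
2.5 [607.55056774 135.91243348] [239.39468681  61.3079564 ]
post0 0 [ 0.18  0.73 -0.48  1.7   0.44  0.82 -0.5 ]
post0 3.141592653589793 [-0.44  0.75  0.56  1.72 -0.52  0.82 -2.79]
pots -1.57 [ 0.38  0.65 -0.09  2.07  0.14  0.42 -1.4 ]
pots 1.57 [ 0.82  0.79 -0.79  2.06  0.91  0.69  0.99]
clip 1.71 [-0.09  0.91 -0.79  1.93  0.98  0.74  0.24]
clip -1.43 [-0.48  0.77 -0.14  1.94  0.23  0.44 -2.22]
place 1.57 [ 0.42  0.91 -0.89  1.45  0.74  1.14  0.97]
place -1.57 [ 0.02  0.75 -0.09  1.47  0.08  0.93 -1.66]
```

```bash
python3 - <<'E'
from h import *
go(bx(0,.010,.26),0); go(bx(0,.010,.172),0,.15)
arm.move_gripper(0.0,40); print('open',arm.read_opening(),F())
go(bx(0,.120,.172),0,.08); print(F(),arm.read_opening(),arm.read_tool_pos())
arm.move_gripper(0.6); go(bx(0,.118,.26),0,.2)
go((.45,-.10,.30),-1.57); im,p=shot('wrist','w3'); print(arm.read_time())
E
```

```text
open 0.15104227506022502 [-4.1 -0.4  5.3]
[-4.9 -1.6  6. ] 0.15340043346626167 [0.60033874 0.15477509 0.17228365]
10.4167
```

View pics/w3.png

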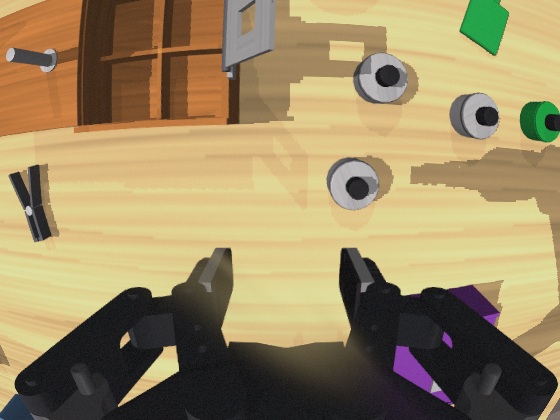

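The lid is open with all four compartments uncovered, and the post is at (20,55) beyond the box. Pot knobs are at (357,187), (387,76) and (486,116). Next: an automated knob-finding and packing routine, starting with pot A.

```bash
cat >> h.py <<'E'
def find_knobs(name):
    """black knobs on pots seen from the lookout; returns [(x,y,BGR of the pot around)]"""
    go((.47,-.17,.33),-1.57); im,p=shot('wrist',name)
    m=(im.max(2)<70).astype(np.uint8); m[240:]=0
    n,l,st,ce=cv2.connectedComponentsWithStats(m); out=[]
    for i in range(1,n):
        if 120<st[i,4]<900 and max(st[i,2:4])<40:
            X=on_z('wrist',ce[i],.047,p); u,v=ce[i].astype(int)
            patch=im[max(0,v-26):v+26,max(0,u-26):u+26].reshape(-1,3).astype(int)
            green=np.mean(patch[:,1]>patch[:,2]+40)
            if X[1]<-.06: out.append((X[0],X[1],round(float(green),2),int(st[i,4])))
    return np.array(out)
def pack(guess,slot,name):
    k=find_knobs(name); print(k.round(3)); k=k[k[:,2]<.15]
    x,y=k[np.argmin(np.hypot(*(k[:,:2]-guess).T)),:2]; print('pot at',x,y)
    arm.move_gripper(.6); go((x,y,.20),-1.57); go((x,y,.111),-1.57,.12)
    arm.move_gripper(0.,40); o=arm.read_opening(); print('grip',o,F())
    if o<.18: return False
    go((x,y,.215),-1.57,.15)
    T=bx(slot[0]*.039,slot[1]*.039,0)
    go((.45,T[1],.215),-1.57); go((T[0],T[1],.215),-1.57,.2); print('carry',arm.read_opening())
    go((T[0],T[1],.1225),-1.57,.1); print('down',F(),arm.read_opening())
    go((T[0],T[1],.119),-1.57,.03); print('down',F(),arm.read_opening())
    arm.move_gripper(.38); go((T[0],T[1],.22),-1.57,.12); print('t',arm.read_time()); return True
E
python3 - <<'E'
from h import *
print(pack((.454,-.172),(1,1),'k1'))
E
```

```text
[[ 5.68e-01 -2.01e-01  0.00e+00  3.08e+02]
 [ 5.37e-01 -3.24e-01  0.00e+00  3.27e+02]
 [ 5.44e-01 -4.40e-01  3.80e-01  2.77e+02]
 [ 4.52e-01 -1.73e-01  0.00e+00  3.12e+02]]
pot at 0.45201918954225456 -0.17313911132045295
grip 0.23709372574966922 [-0.8 -0.2  5.4]
carry 0.23406870081884434
down [ 0.3  0.3 -0.7] 0.2347530126109811
down [-0.1  0.2 -1. ] 0.23921368850581845
t 18.4667
True
```

```bash
python3 - <<'E'
from h import *
if pack((.568,-.200),(-1,1),'k2') and pack((.538,-.32),(-1,-1),'k3'):
    print(find_knobs('k4').round(3)); go((.47,-.02,.36),-1.57); shot('wrist','w4'); print(arm.read_time())
E
```

```text
[[ 5.68e-01 -2.01e-01  0.00e+00  3.14e+02]
 [ 5.37e-01 -3.24e-01  0.00e+00  3.25e+02]
 [ 5.44e-01 -4.40e-01  3.80e-01  2.80e+02]]
pot at 0.568132876605581 -0.20135640739613192
grip 0.2394665584725798 [-0.8  0.2  3.7]
carry 0.24048887566806382
down [ 0.5  1.3 -1.4] 0.23265829609081584
down [-0.9 -0.4 -1. ] 0.2346897084461661
t 27.325
[[ 5.38e-01 -3.24e-01  0.00e+00  3.28e+02]
 [ 5.44e-01 -4.40e-01  3.80e-01  2.78e+02]]
pot at 0.5375348968827618 -0.3238768766439088
grip 0.23471368094710618 [-0.7  0.9  4.8]
carry 0.23730828297114265
down [-0.3 -1.1 -0.5] 0.23532352233780512
down [-0.3 -0.5 -1.5] 0.23478858432984762
t 36.3333
[[  0.544  -0.44    0.37  282.   ]]
37.975
```

View pics/w4.png

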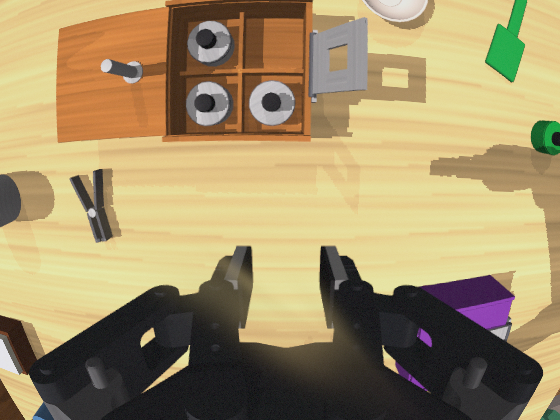

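All three pots stand upright in separate compartments, with knobs at (207,39), (205,102) and (271,102). Next I'll shut the lid by its post.

```bash
python3 - <<'E'
from h import *
arm.move_gripper(.6); go((.47,.15,.30),0); go(bx(0,.118,.26),0); go(bx(0,.118,.172),0,.15)
arm.move_gripper(0.,40); print(arm.read_opening()); f0=np.array(arm.read_ft_force())
go(bx(0,-.034,.172),0,.08); print(np.array(arm.read_ft_force())-f0)
for y in np.arange(-.036,-.049,-.002):
    go(bx(0,y,.172),0,.03); f=np.array(arm.read_ft_force())-f0; print(y.round(3),f.round(1),np.round(arm.read_tool_pos(),4))
    if f[1]>8: break
arm.pause(.3); arm.move_gripper(.6); go(bx(0,-.036,.28),0,.2)
go((.48,-.02,.33),-1.57); shot('wrist','w5'); print(arm.read_time())
E
```

```text
0.14832952502310018
[-2.33500601  2.276819    3.34893149]
-0.036 [-1.3  3.   4.5] [5.981e-01 5.000e-04 1.730e-01]
-0.038 [-2.   2.1  3.6] [ 0.5981 -0.0015  0.173 ]
-0.04 [-2.5  2.9  3.8] [ 0.5981 -0.0035  0.173 ]
-0.042 [-0.3  4.2  3.2] [ 0.5981 -0.0045  0.173 ]
-0.044 [-0.6  6.4  3.5] [ 0.598  -0.0047  0.173 ]
-0.046 [-0.   9.4  2.1] [ 0.598  -0.0049  0.173 ]
47.2583
```

View pics/w5.png

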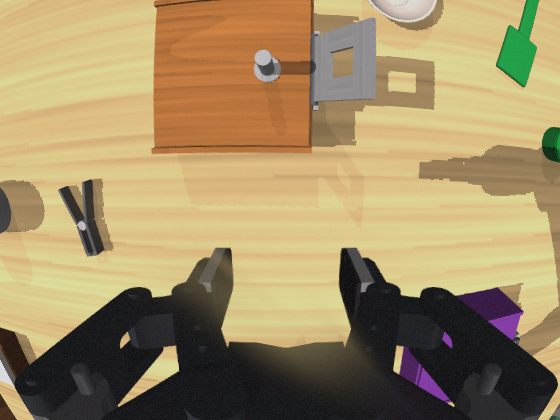

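The lid is shut against its stop: the push force ramped up at post y = -0.0047, which puts the box at y≈0.0335. The hasp stands open at (345,60). Next I'll swing the hasp with closed fingers, offset in x from the post, watching the force.

```bash
sed -i 's/BOX=np.array.*BY=/BOX=np.array([0.5992,0.0335]); BY=/' h.py; python3 - <<'E'
from h import *
arm.move_gripper(0.); X=-.022; H=-.083
go(bx(X,-.20,.28),-1.57); go(bx(X,-.175,.133+.073),-1.57,.15)
f0=np.array(arm.read_ft_force())
def step(y,z,v):
    go(bx(X,y-.015,z+.073),-1.57,v); f=np.array(arm.read_ft_force())-f0; print(np.round([y-H,z],3),f.round(1)); return np.abs(f).max()>30
ok=True
for y in np.arange(-.14,H+.03,.02):
    if step(y,.133,.08): ok=False;break
a0=np.arctan2(.133-.084,.027)
for a in np.linspace(a0,0,10):
    if not ok: break
    r=.056+ .009*(1-a/a0)
    if step(H+r*np.cos(a),.0855+r*np.sin(a),.05): ok=False
print(ok,arm.read_time(),arm.read_tool_pos())
shot('scene','s6')
E
```

```text
[-0.057  0.133] [ 0.   0.7 -0. ]
[-0.037  0.133] [-1.   0.8  0.1]
[-0.017  0.133] [0.5 0.8 0.3]
[0.003 0.133] [0.1 0.3 0.2]
[0.023 0.133] [ 0.4  0.2 -0.6]
[0.027 0.135] [-0.6  0.6  0. ]
[0.033 0.132] [-0.2  0.8  0.4]
[0.039 0.128] [-0.1  0.5  1.5]
[0.045 0.124] [-1.1  0.2 -0. ]
[0.05  0.119] [-0.6 -0.3  0.5]
[0.054 0.113] [ 0.5  0.2 -0.3]
[0.058 0.107] [-0.3  0.6  0.8]
[0.061 0.1  ] [-0.8  0.9  0.4]
[0.064 0.093] [0.1 0.6 0.6]
[0.065 0.086] [ 0.3 -0.2  3.1]
True 54.1167 [0.5771678  0.00067057 0.15874137]
```

```bash
python3 - <<'E'
from h import *
p=np.array(arm.read_tool_pos()); f0=np.array(arm.read_ft_force())
for z in (.157,.156,.155,.154):
    p[2]=z; go(p,-1.57,.03); f=np.array(arm.read_ft_force()); print(z,f.round(1),arm.read_tool_pos()[2])
    if f[2]>12: break
arm.pause(.3); p[2]=.28; go(p,-1.57,.2)
go((.48,-.02,.33),-1.57); arm.move_gripper(.8); shot('wrist','w7'); go((.40,.22,.30),1.71); shot('wrist','w8'); print(arm.read_time())
a=cv2.imread('pics/w7.png')[:250,100:500]; b=cv2.imread('pics/w8.png')[:350,:]
cv2.imwrite('pics/w78.png',np.vstack([cv2.resize(a,(480,300)),cv2.resize(b,(480,300))]))
E
```

```text
0.157 [-1.9  0.2 12.4] 0.15854631812394354
58.5667
```

View pics/w78.png

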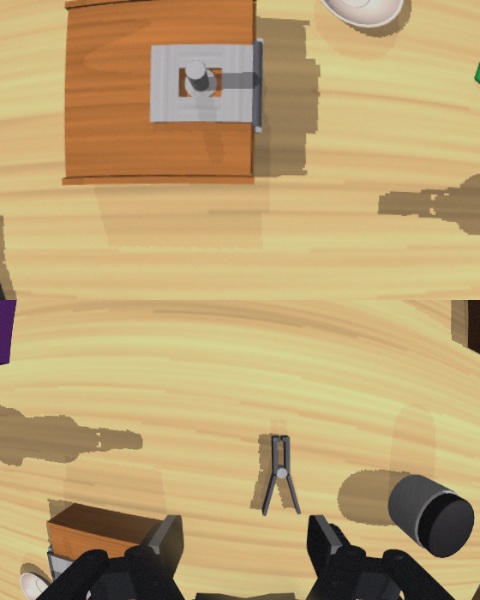

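The hasp plate lies flat with the post through its slot, at (200,80) in the top half. In the bottom half the clip's pivot is at (282,473), the jaw tips at (281,437) and the handle ends at (264,514) and (299,513). Next: localise the clip, grasp it by the handles and squeeze.

```bash
python3 - <<'E'
from h import *
d=np.load('pics/w8.npz'); P=(d['p'],d['q']); s=560/480
im=cv2.imread('pics/w8.png')
# dark clip pixels near the clip -> silhouette axis (mirror symmetric shape)
g=im.max(2)<95; m=np.zeros_like(g); m[150:256,295:362]=g[150:256,295:362]
n,l,st,ce=cv2.connectedComponentsWithStats(m.astype(np.uint8)); i=1+np.argmax(st[1:,4]); print(st[i])
cv2.imwrite('pics/clipmask.png',(l==i)*np.uint8(255))
pv=on_z('wrist',(282*s,173*s),.024,P); tp=on_z('wrist',(281*s,138*s),.022,P); h=(on_z('wrist',(264*s,214*s),.022,P)+on_z('wrist',(299*s,213*s),.022,P))/2
ax=tp-h; yaw=np.arctan2(ax[1],ax[0]); u=ax/np.linalg.norm(ax)
print(pv,tp,h,np.linalg.norm(ax),yaw, 'pivot from tip',tp-.047*u,'from handle',h+.059*u)
E
```

```text
[306 158  31  93 661]
[0.41660434 0.26888473 0.024     ] [0.37237582 0.26042178 0.022     ] [0.47296948 0.27879818 0.022     ] 0.10225837977103004 -2.9609055276334746 pivot from tip [0.41861068 0.26886794 0.022     ] from handle [0.41492998 0.26819555 0.022     ]
```

```bash
python3 - <<'E'
from h import *
u=np.array([-.9847,-.1741]); g=np.array([.4168,.2686])-.046*u; yaw=np.pi/2+.175
arm.move_gripper(.85); go((*g,.20),yaw); go((*g,.076),yaw,.1); print('F',F())
arm.move_gripper(.27,30); print('open',arm.read_opening(),F())
go((*g,.22),yaw,.08); print('open',arm.read_opening(),F(),arm.read_time()); im,p=shot('wrist','w9')
shot('scene','s9'); cv2.imwrite('pics/w9x.png',cv2.resize(im[120:,130:430],(600,600)))
E
```

```text
F [-0.8 -0.2  0.1]
open 0.27578550900196863 [-0.3 -0.6 10.9]
open 0.27210326908105464 [-0.4 -0.4 -1.1] 63.2417
```

View pics/w9x.png

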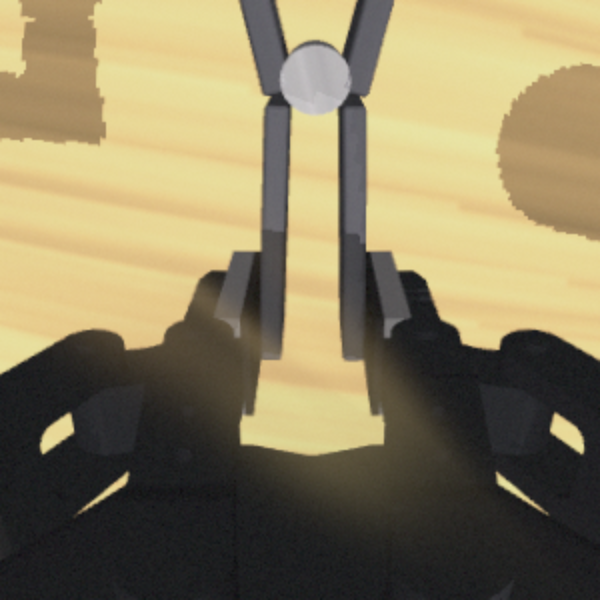

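The clip is held by the handles, open, with the pivot at (315,78) in the crop and its axis in line with the tool. Next I'll compute the pivot offset and post position, move above the post and check.

```bash
python3 - <<'E'
from h import *
L=lambda n:(lambda d:(d['p'],d['q']))(np.load(f'pics/{n}.npz'))
print('post',on_z('wrist',(264,58),.14,L('w5')),on_z('wrist',(263,58),.14,L('w7')))
P=L('w9'); pv=on_z('wrist',(287.5,159),.168,P); rel=Rot.from_quat(P[1]).inv().apply(pv-P[0]); print('pivot in tool',rel)
post=np.array([.599,-.0045]); yaw=np.pi/2
t=post+np.array([.072,0])
p=P[0].copy(); p[2]=.29; go(p,np.pi/2+.175,.15); go((*t,.29),yaw); print('open',arm.read_opening())
go((*t,.235),yaw,.1); im,p=shot('wrist','w10'); print(p[0],arm.read_time(),arm.read_opening())
cv2.imwrite('pics/w10x.png',cv2.resize(im[20:320,130:430],(600,600)))
print('post top px',(proj('wrist',[*post,.14],p)-[130,20])*2)
E
```

```text
post [ 0.59554238 -0.00166055  0.14      ] [ 0.59601264 -0.00098744  0.14      ]
pivot in tool [ 0.05164883 -0.00034588 -0.0512794 ]
open 0.27109336126240846
[ 0.67124678 -0.00409947  0.23541079] 66.025 0.2731789275286547
post top px [312.76977589 173.70529617]
```

View pics/w10x.png

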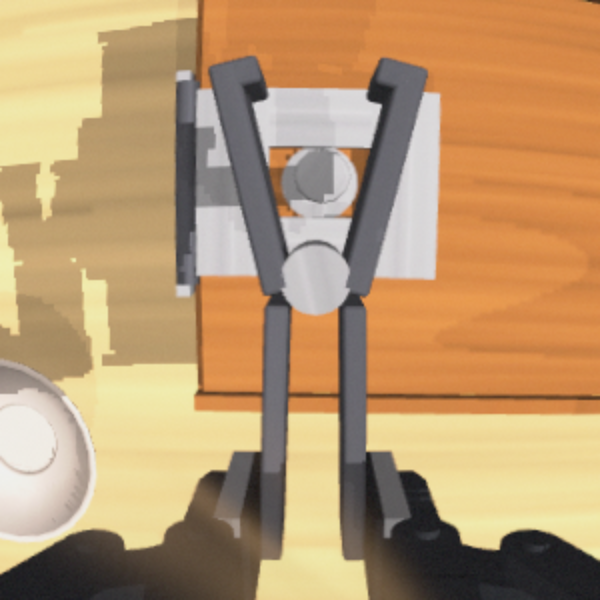

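The post top is at (318,175), inside the open jaws and near the centre line; the prediction was (313,174). A shift of about 1–2 mm, then descend and release.

```bash
python3 - <<'E'
from h import *
yaw=np.pi/2; t=np.array([.673,-.0030])
go((*t,.235),yaw,.05); f0=np.array(arm.read_ft_force())
for z in (.205,.19,.18):
    go((*t,z),yaw,.06); f=np.array(arm.read_ft_force())-f0; print(z,f.round(1),arm.read_opening())
    if np.abs(f).max()>10: break
im,p=shot('wrist','w11a')
arm.move_gripper(.45); arm.pause(.3); arm.move_gripper(.8); go((*t,.27),yaw,.1)
im,p=shot('wrist','w11'); go((.45,-.15,.33),-1.57); im2,_=shot('wrist','w12'); im3=snapshot('scene')
print(arm.read_time(),F())
cv2.imwrite('pics/fin.png',np.hstack([cv2.resize(im[20:320,130:430],(400,400)),cv2.resize(im3[170:300,240:370],(400,400),interpolation=cv2.INTER_CUBIC)]))
E
```

```text
0.205 [-0.5 -1.   0.5] 0.2696256986046733
0.19 [-0.5 -0.5 -0.1] 0.26988399646124783
0.18 [-0.3 -0.6 -0.2] 0.27492588901702597
71.975 [-0.6 -0.9 -0.1]
```

View pics/fin.png

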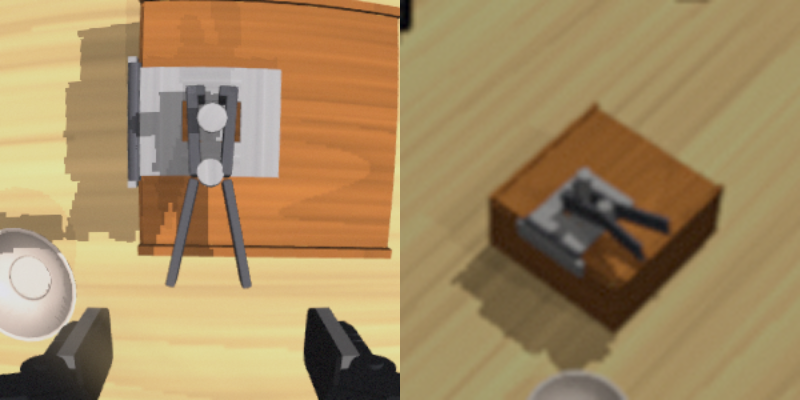

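The jaws grip the post at (212,117), clear of the fingers, with the plate flat below and the lid shut. The arm is clear, so I'm handing in.

```bash
python3 -c "
from h import *
a=snapshot('scene'); print(ticket.finish_job(), arm.read_time())"
```

```text
the job is handed in; nothing more can be done
the job is handed in; nothing more can be done
```

The box is packed, closed and clipped, and the job was handed in at about 72 s. No verdict is reported, so this rests on my own checks.

- **Pots:** I slid the lid open by its post and set the three steel pots that were out in three separate compartments. The green look-alike, jar, dish and scoop were left alone. A picture before closing showed all three pots upright. They can't be seen under the shut lid, so that was not rechecked.
- **Lid:** I pushed it shut until it met the stop, where the force rose to 9 N with no further travel.
- **Hasp:** I swung it down and pressed it onto its stop with about 12 N. The next picture showed it flat, with the post through its slot.
- **Clamp:** I placed it on the post above the plate and let go. The last pictures show it holding by itself, with the post roughly 5 mm or less from the jaw seat (16 mm allowed).

No check failed. The only disagreements were 3–5 mm differences between camera views: the pots' y, the post's position, and the clamp's pivot offset (51 mm measured, 46 mm expected). I did not measure the clamp's height after letting go; it was lowered so that the jaw seat should be at about 115 mm (92 to 142 mm allowed).

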